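Tell the brass stamp's box by its weight, stow the other and show it

TASK

The two small closed wooden boxes look the same, but one holds a brass stamp and the other a stone one: pick up each in turn, before shutting anything, to feel which is heavier. Stand the lighter box upright in the open drawer of the chest and push the drawer fully shut, then finish while still holding the heavier box in the gripper, upright and still, about 15 cm above the middle of the white packing sheet. Keep both boxes upright, do not drop them, and leave everything else where it is.

Things in the scene. Friction and masses are not known exactly. Their poses are not given: they have to be found in the camera images.
- box_a: one of two outwardly identical closed wooden boxes, 50 x 50 mm and 60 mm tall, flat-topped, lid fixed shut; origin at the centre of its underside, z up, x and y square to its sides. Weighs between 0.15 and 0.5 kg with the stamp inside, which has 1 to 2 mm of play; the heavier box weighs about twice as much as the lighter, and either name can be the heavier
- box_b: the other box, same size, look and frame as box_a
- chest: low wooden chest standing fixed on the table, 180 mm deep (x), 240 mm wide (y), 100 mm tall, with one drawer in its front; origin at the centre of its underside, its front faces its own -x, z up
- drawer (a joint): how far the drawer is out, m: 0 shut (front flush with the chest), 0.14 fully out; it starts well out, slides to the chest's -x against about 1 N of friction and stays where it is left
- drawer_knob (a point): tip of the brass knob at the middle of the drawer's front, 22 mm across, standing 24 mm out from the front panel (panel 14 mm thick, its top edge 87 mm above the table), 64 mm above the table; moves with the drawer; axes as the chest
- drawer_spot (a point): point on the drawer's flat inner floor, 18 mm above the table, where the box is best stood: on the middle line, 42 mm behind the inner face of the front panel; moves with the drawer; axes as the chest. The floor is clear inside 138 mm (x) by 196 mm (y); side walls reach 62 mm above the table; the chest's opening is 89 mm high, so a standing box passes under it
- sheet: white square packing sheet, 130 x 130 mm, paper thin, flat on the table; origin at its centre at table height
- table: the work table, its top at z = 0
- dropper_1: small white dropper bottle, 24 mm across and 62 mm tall, between the two boxes; bystander, origin under its centre
- dropper_2: dropper bottle like dropper_1, behind the boxes; bystander
- dropper_3: dropper bottle like dropper_1, beside the chest; bystander
- marker_1: marker pen lying flat, 135 x 15 x 15 mm, at the back; bystander
- marker_2: marker pen like marker_1; bystander
- offcut: wooden offcut block 70 x 45 x 28 mm; bystander
- frame: wooden picture frame lying face down, 150 x 200 x 16 mm; bystander
Things that resemble listed ones, but are neither listed nor needed, are in the scene too. What is shaped like the box_a but blue or red is not meant.

How it is judged:
On the way, in this order (a step that is already met when the one before it is completed fails the run):
1. the heavier box has been lifted clear in the fingers while the lighter one is not yet shut away (together with the drawer stage, both boxes have then been lifted) (value of joint drawer above 0.05 m and ((contact force between box_a and the fingers above 1 N and contact force between box_a and table below 0.02 N and contact force between box_a and chest below 0.02 N and height (world z) of box_a above 0.03 m and contact force between box_b and table below 2.8 N and contact force between box_b and chest below 2.8 N) or (contact force between box_b and the fingers above 1 N and contact force between box_b and table below 0.02 N and contact force between box_b and chest below 0.02 N and height (world z) of box_b above 0.03 m and contact force between box_a and table below 2.8 N and contact force between box_a and chest below 2.8 N))), for 0.2 s.
2. the lighter box stands in the drawer and the drawer is shut (value of joint drawer below 0.005 m and ((x of box_b in the frame of drawer_spot between -0.042 and 0.1 m and y of box_b in the frame of drawer_spot between -0.1 and 0.1 m and z of box_b in the frame of drawer_spot between -0.006 and 0.006 m and angle between box_b's own z axis and vertical below 0.12 rad and contact force between box_b and table below 2.8 N and contact force between box_b and chest below 2.8 N) or (x of box_a in the frame of drawer_spot between -0.042 and 0.1 m and y of box_a in the frame of drawer_spot between -0.1 and 0.1 m and z of box_a in the frame of drawer_spot between -0.006 and 0.006 m and angle between box_a's own z axis and vertical below 0.12 rad and contact force between box_a and table below 2.8 N and contact force between box_a and chest below 2.8 N))), for 0.2 s.
At the end, for the whole second after the job is handed in: The drawer is shut to within 5 mm with the lighter box standing upright on its floor; the heavier box is held by the fingers alone, still and upright within 0.2 rad, its underside 100 to 220 mm above the table and its centre within 50 mm of the middle of the packing sheet (value of joint drawer below 0.005 m and ((x of box_b in the frame of drawer_spot between -0.042 and 0.1 m and y of box_b in the frame of drawer_spot between -0.1 and 0.1 m and z of box_b in the frame of drawer_spot between -0.006 and 0.006 m and angle between box_b's own z axis and vertical below 0.12 rad and contact force between box_b and table below 2.8 N and contact force between box_b and chest between 0.3 and 2.8 N and linear speed of box_b below 0.02 m/s and linear speed of box_a below 0.03 m/s and height (world z) of box_a between 0.1 and 0.22 m and horizontal distance between box_a and sheet below 0.05 m and angle between box_a's own z axis and vertical below 0.2 rad and contact force between box_a and the fingers above 1 N and contact force between box_a and table below 0.02 N and contact force between box_a and chest below 0.02 N) or (x of box_a in the frame of drawer_spot between -0.042 and 0.1 m and y of box_a in the frame of drawer_spot between -0.1 and 0.1 m and z of box_a in the frame of drawer_spot between -0.006 and 0.006 m and angle between box_a's own z axis and vertical below 0.12 rad and contact force between box_a and table below 2.8 N and contact force between box_a and chest between 0.3 and 2.8 N and linear speed of box_a below 0.02 m/s and linear speed of box_b below 0.03 m/s and height (world z) of box_b between 0.1 and 0.22 m and horizontal distance between box_b and sheet below 0.05 m and angle between box_b's own z axis and vertical below 0.2 rad and contact force between box_b and the fingers above 1 N and contact force between box_b and table below 0.02 N and contact force between box_b and chest below 0.02 N))); the arm keeps its last pose, push and grip.
It fails at once if a box tips by more than 0.5 rad (angle between any of box_a, box_b's own z axis and vertical above 0.5 rad).
It fails at once if a box is dropped or thrown: it moves at over 0.7 m/s outside the fingers ((linear speed of box_a above 0.7 m/s and contact force between box_a and the fingers below 0.05 N) or (linear speed of box_b above 0.7 m/s and contact force between box_b and the fingers below 0.05 N)).
It fails at once if a bystander is shifted by more than 30 mm (distance of any of dropper_1, dropper_2, dropper_3, marker_1, marker_2, offcut, frame from where it was at the start of the episode above 0.03 m).
It also fails if it takes over 72 s, if anything falls off the work surface, if the arm or the gripper's body presses on something with over 40 N, if the wrist force passes 120 N, or if a joint passes its speed limit or range.

ROBOT

A 7-joint arm with a two-finger parallel gripper is mounted at the origin on the work surface. World frame = base frame: x ahead of the robot, y to its left, z up, the work surface at z = 0. Lengths are in m, angles in rad, forces in N, time in s.
With the tool pointing down it reaches from about 0.4 to 0.875 m from the base axis. Payload 19.3 kg.
Tool frame: the origin (TCP) lies on the centre line of the jaws, within the pads' length; the fingertips stand 22 mm ahead of it and the grasp point (between the pads) lies 3 mm ahead of it; z points along the fingers, y is the line along which they close (so a half turn about z gives the same grasp; the last joint's range is limited). The gripper opens to 85 mm and grips with 20 to 120 N. Pads are 22 mm wide; open, the fingers measure 114 mm over their backs; the gripper's body (76 mm by 85 mm) begins 54 mm behind the grasp point. The pads swing forward as they close: fully open they stand 13 mm farther back than shut.
Start: joints at [1.137, 0.521, -0.036, 1.599, 0.021, 1.021, -0.113], TCP at [0.222, -0.584, 0.253] pointing down, gripper open.
Joint ranges: [-2.91, 2.91], [-0.3, 2.13], [-1.5, 1.42], [0.17, 2.43], [-1.26, 4.41], [0.16, 1.93], [-2.52, 2.52]. Speed limits (rad/s): [1.89, 1.89, 2.39, 2.39, 3.01, 3.01, 3.01].

INTERFACE

Orientations are given as a rotation vector (axis times angle).
In Python, from cell import readout, cams, sign_off gives the robot as it stands.
- The arm moves only by the tool drive_tool, never from a script. Its argument "moves" is a list of rows, each an object with "translation": the shift along the tool's x, y, z in cm, a list of three; "rotation": the turn, a rotation vector about the tool's x, y, z in degrees, a list of three; "grip": the opening, from 0 (shut) to 1 (fully open). A call has 1 to 10 rows; each row is the pose to reach, as a shift and turn from the pose commanded when the call began, along the tool's axes at that moment; what a row does not reach only later rows make up. A row lasts 1/12 s, in which the tool goes at most 41.7 mm and 7.16 degrees, less where a joint would pass 70% of its speed; a pose out of reach is approached as far as the arm can. A call with a gripper value outside its range is refused whole. The fingers move at their own pace and stop on an object; "squeeze" is the grip in N (left out, the last holds). Time passes only in rows, so rows that repeat a pose let the fingers close. It gives the time, the measured TCP pose, the force, the opening and the grip force at its end, in the units of the state.
- readout.get_state(): the state, without advancing time (a new reading comes with each control period).
- cams.get_image(name): name is "scene" or "side" or "wrist"; returns (picture, depth): 400x640x3 uint8, red, green, blue; 400x640 float32, m along the optical axis (not along the pixel's ray), 0 where there is no reading.
- cams.get_calibration(name): a dict with "fx", "fy", "cx", "cy" (pixels), "cam_to_world" (4x4, takes a point from camera to world coordinates). Camera axes: x right, y down, z forward; pixel columns grow to the right and rows downward; lengths in m; the calibration is good to about 2 mm. The wrist camera is an equidistant fisheye: a pixel r from the principal point sees the ray r / f radians off the axis. A picture is of the moment at which its call begins: read the wrist's pose just before it. get_calibration takes no time and is no camera call; for the wrist camera it gives the pose at the moment of the call.
- sign_off(): hands the job in; it is judged then, once.
The state is a dict: "clock": time; "joint_pos": joint angles; "dq": joint speeds; "joint_efforts": joint torques, N m; "position": TCP position; "tcp_rot": TCP orientation; "force": force on the tool from outside, world axes, zero at the start; "ft_torque": the same for the moment, N m; "opening": opening from 0.0 (shut) to 1.0 (fully open); "gripper_force": force on a finger pad.
Only numpy, scipy, OpenCV 4.12 (cv2) and the standard library are available. Lean on these libraries where they do the work, as an engineer would, in place of code of your own. Each camera call takes 0.05 s, during which the arm holds its last target. There are 200 camera calls.

## Working session

There is one attempt and no reset: what is moved stays moved. The work goes in short steps, Python scripts to look and compute and a tool call to move; the robot and the scene stay as the last step left them, time stands still between calls to the robot, and variables do not carry over. Pictures are saved under pics/ and viewed, at most 10 in all, crops included, and the job is handed in when it is done.

Besides the shell and the picture viewer there is one more tool, called after ">>>" as name(argument=value, ...), one argument or row to a line, values as JSON. drive_tool: Moves the arm, as the interface text tells. Its arguments: {"type":"object","properties":{"moves":{"type":"array"},"squeeze":{"type":"number"}},"required":["moves"]}

```bash
mkdir -p pics; cat > h.py <<'E'
import numpy as np,cv2
from cell import readout,cams,sign_off
from scipy.spatial.transform import Rotation as R
def snap(n,f):
    im,d=cams.get_image(n); cv2.imwrite(f'pics/{f}.png',im[:,:,::-1]); np.savez(f'pics/{f}.npz',d=d,T=np.array(cams.get_calibration(n)['cam_to_world']),k=[cams.get_calibration(n)[q] for q in('fx','fy','cx','cy')]); return im,d
def cloud(f):
    z=np.load(f'pics/{f}.npz');d=z['d'];fx,fy,cx,cy=z['k'];v,u=np.mgrid[:400,:640]
    P=np.stack([(u-cx)/fx*d,(v-cy)/fy*d,d],-1)
    W=P@z['T'][:3,:3].T+z['T'][:3,3]; W[d==0]=np.nan; return W
E
python3 - <<'E'
from h import *
for n in('scene','side'): snap(n,n+'0')
print(readout.get_state())
E
```

```text
{'clock': 0.1, 'joint_pos': array([ 1.13679405,  0.52194138, -0.03630818,  1.59990623,  0.02116414,
        1.02113036, -0.11279097]), 'dq': array([-0.0012201 , -0.0014043 , -0.00186225, -0.00246061,  0.0014153 ,
       -0.00017851,  0.00105203]), 'joint_efforts': array([ 4.37580398e-03, -9.28486419e+01,  1.98427141e+00, -3.70530832e+01,
        1.81747531e-02,  5.42156908e-03, -3.22592189e-05]), 'position': array([ 0.22226771, -0.58385612,  0.25280764]), 'tcp_rot': array([-3.08881292e+00, -5.68077653e-01,  3.60186148e-04]), 'force': array([ 0.04157805,  0.85695611, -0.34580404]), 'ft_torque': array([ 0.01353278, -0.02453072,  0.05295434]), 'gripper_force': 0.0, 'opening': 1.002908137313914}
```

View pics/scene0.png

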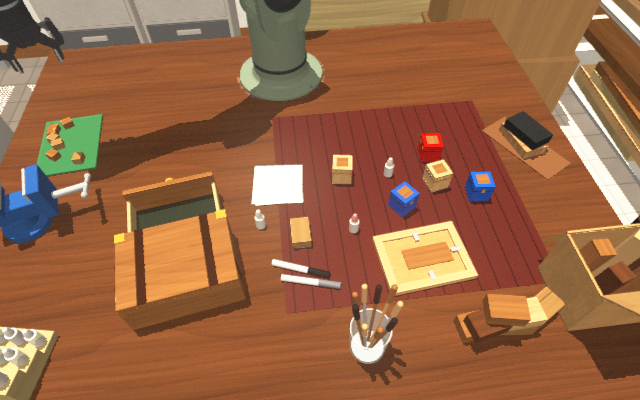

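View pics/side0.png

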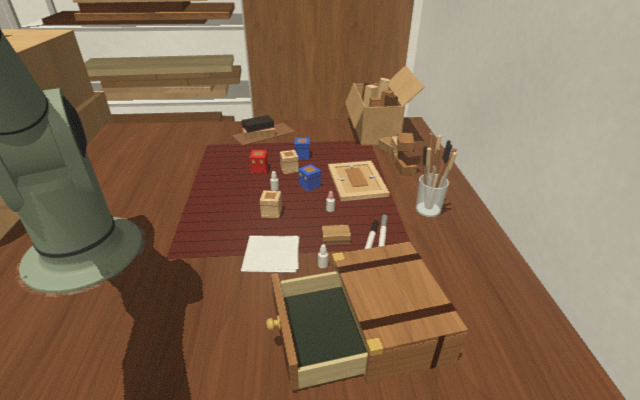

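The two natural-wood boxes are at scene (342,168) and (437,175), with dropper_1 between them at (389,166). The red cube (431,147) and the blue ones (404,198) and (480,186) are decoys. The sheet is at (278,184), the drawer knob at (169,180), the chest at (180,260) and the offcut at (300,232).

```bash
cat >> h.py <<'E'
def top(W,u,v,r,z0,z1):
    v0,u0=max(v-r,0),max(u-r,0)
    p=W[v0:v+r,u0:u+r].reshape(-1,3); p=p[(p[:,2]>z0)&(p[:,2]<z1)]
    return p
def rect(p):
    c,s,a=cv2.minAreaRect((p[:,:2]*1000).astype(np.float32)); return np.round(c,1),np.round(s,1),round(a,1),len(p)
E
python3 - <<'E'
from h import *
W=cloud('scene0'); S=cloud('side0')
for nm,u,v,us,vs in(('A',342,163,271,198),('B',437,170,289,156),('red',431,140,258,156),('blue1',404,190,309,173),('blue2',480,178,303,143)):
    print(nm,rect(top(W,u,v,16,.055,.068)),rect(top(S,us,vs,13,.055,.068)))
im=cv2.imread('pics/scene0.png');m=(im.min(2)>200)
q=W[150:215,240:315][m[150:215,240:315]];q=q[abs(q[:,2])<.01];print('sheet',rect(q))
for nm,u,v in(('d1',389,166),('d2',354,224),('d3',260,220)):
    p=top(W,u,v,12,.03,.075);print(nm,np.nanmean(p,0),p[:,2].max())
    
p=top(W,180,255,75,.092,.11);print('chest',rect(p))
p=W[170:320,110:250].reshape(-1,3);p=p[(p[:,2]>.08)&(p[:,2]<.091)];print('panel',rect(p))
for u,v in((169,180),(168,181),(170,182)):print('knob',W[v,u])
p=top(S,273,323,8,.05,.08);print('knobS',p.min(0),p.max(0), np.median(p,0))
print('floor',W[212,175],S[320,315])
print('offcut',rect(top(W,300,228,16,.022,.033)))
c=cv2.resize(im[120:220,310:510],(800,400),interpolation=3);cv2.imwrite('pics/c1.png',c)
E
```

```text
A (array([466.7, 133.2]), array([48.9, 54.5]), 81.0, 302) (array([467.7, 130.4]), array([51.8, 49.9]), 82.0, 207)
B (array([519.5, 374.7]), array([52.7, 51.4]), 14.3, 322) (array([527.6, 365.3]), array([177.9,  70. ]), 88.0, 145)
red (array([418.5, 384. ]), array([51.3, 54.8]), 83.8, 271) (array([419.5, 381.5]), array([56.4, 49.3]), 84.3, 137)
blue1 (array([582.2, 271.5]), array([50.7, 52.8]), 32.6, 356) (array([584.3, 268.8]), array([53.9, 51.6]), 29.9, 160)
blue2 (array([566.6, 470.7]), array([52.5, 51.8]), 84.0, 338) (array([559. , 425.3]), array([142.8,  52.6]), 78.0, 138)
sheet (array([477.3, -39.4]), array([131.3, 153.6]), 86.4, 1882)
d1 [0.47744981 0.25706997 0.04483121] 0.06532901559312554
d2 [0.64109124 0.13696212 0.04554737] 0.063592855040003
d3 [ 0.60157664 -0.0861934   0.04481061] 0.06454764304163196
chest (array([ 719.2, -259.5]), array([183.3, 241. ]), 10.0, 8890)
panel (array([ 652.6, -270.7]), array([318.3, 240.3]), 9.9, 927)
knob [ 0.49930197 -0.29249826  0.08979197]
knob [ 0.49935162 -0.29579632  0.08655624]
knob [ 0.50541634 -0.28973604  0.089181  ]
knobS [ 0.47445999 -0.31967895  0.05767174] [ 0.50125052 -0.29147953  0.079404  ] [ 0.48605352 -0.30649901  0.07130197]
floor [ 0.5453526  -0.29322652  0.02104422] [ 0.56835107 -0.2668646   0.0227876 ]
offcut (array([637.7,   8.5]), array([72.6, 44.8]), 0.2, 486)
```

View pics/c1.png

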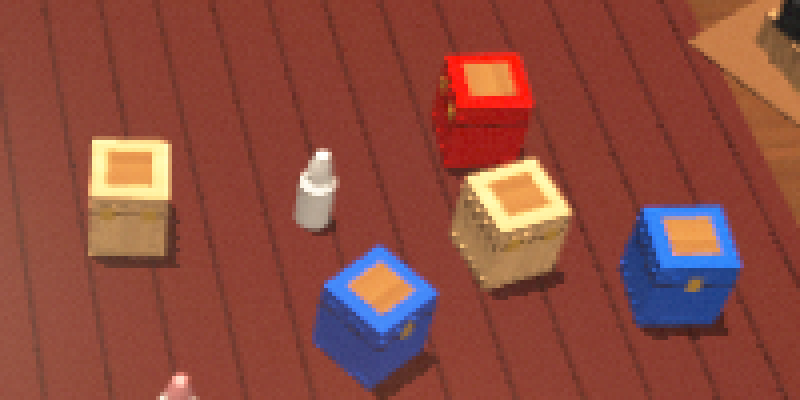

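The crop confirms the two natural-wood boxes: box 1 at crop (130,190) and box 2 at crop (515,220). The red and blue ones aren't meant.

```bash
cat >> h.py <<'E'
def plan(*goals):
    """goals (x,y,z,yawdeg) world mm -> shift/turn in tool axes from the present pose"""
    s=readout.get_state();M=R.from_rotvec(s['tcp_rot']).as_matrix()
    p=s['position']*1000;yaw=np.degrees(np.arctan2(M[1,0],M[0,0]))
    print('pos',p.round(1),'yaw',round(yaw,2),'tilt',round(M[2,2],5),'F',s['force'].round(2),'open',round(s['opening'],3),'gf',round(s['gripper_force'],1),'t',s['clock'].round(2) if hasattr(s['clock'],'round') else s['clock'])
    for g in goals:
        G=R.from_euler('z',g[3],degrees=True).as_matrix()@np.diag([1,-1,-1.])
        print(g,'T',(M.T@(np.array(g[:3])-p)/10).round(2),'R',np.degrees(R.from_matrix(M.T@G).as_rotvec()).round(1))
E
python3 -c "
from h import *
plan((420,-300,250,0),(480,0,250,-8),(467,132,200,-8.5))"
```

```text
pos [ 222.3 -583.9  252.8] yaw 20.84 tilt -1.0 F [ 0.04  0.86 -0.35] open 1.003 gf 0.0 t 0.1
(420, -300, 250, 0) T [ 28.58 -19.49   0.3 ] R [-0.1  0.  20.8]
(480, 0, 250, -8) T [ 44.86 -45.39   0.32] R [-0.1  0.  28.8]
(467, 132, 200, -8.5) T [ 48.34 -58.19   5.34] R [-0.1  0.  29.3]
```

>>> drive_tool(
  moves=[
    {"translation": [28.6,-19.5,0.3],"rotation": [0,0,20.8],"grip": 1},
    {"translation": [28.6,-19.5,0.3],"rotation": [0,0,20.8],"grip": 1},
    {"translation": [28.6,-19.5,0.3],"rotation": [0,0,20.8],"grip": 1},
    {"translation": [28.6,-19.5,0.3],"rotation": [0,0,20.8],"grip": 1},
    {"translation": [28.6,-19.5,0.3],"rotation": [0,0,20.8],"grip": 1},
    {"translation": [28.6,-19.5,0.3],"rotation": [0,0,20.8],"grip": 1},
    {"translation": [28.6,-19.5,0.3],"rotation": [0,0,20.8],"grip": 1},
    {"translation": [28.6,-19.5,0.3],"rotation": [0,0,20.8],"grip": 1},
    {"translation": [28.6,-19.5,0.3],"rotation": [0,0,20.8],"grip": 1},
    {"translation": [28.6,-19.5,0.3],"rotation": [0,0,20.8],"grip": 1},
  ],
)

```text
clock: 0.93
position: [0.4226, -0.2964, 0.2501]
tcp_rot: [-3.14, -0.01, -0.001]
force: [0.4, 0.2, 0.1]
opening: 0.999
gripper_force: 0.0
```

```bash
python3 -c "
from h import *
plan((475,0,250,-8.5),(467,132,150,-8.5))"
```

```text
pos [ 422.6 -296.4  250.1] yaw 0.37 tilt -1.0 F [0.41 0.24 0.09] open 0.999 gf 0.0 t 0.9333
(475, 0, 250, -8.5) T [  5.43 -29.6    0.05] R [-0.1 -0.   8.9]
(467, 132, 150, -8.5) T [  4.71 -42.79  10.07] R [-0.1 -0.   8.9]
```

>>> drive_tool(
  moves=[
    {"translation": [4.7,-42.8,10],"rotation": [0,0,8.9],"grip": 1},
    {"translation": [4.7,-42.8,10],"rotation": [0,0,8.9],"grip": 1},
    {"translation": [4.7,-42.8,10],"rotation": [0,0,8.9],"grip": 1},
    {"translation": [4.7,-42.8,10],"rotation": [0,0,8.9],"grip": 1},
    {"translation": [4.7,-42.8,10],"rotation": [0,0,8.9],"grip": 1},
    {"translation": [4.7,-42.8,10],"rotation": [0,0,8.9],"grip": 1},
    {"translation": [4.7,-42.8,10],"rotation": [0,0,8.9],"grip": 1},
    {"translation": [4.7,-42.8,10],"rotation": [0,0,8.9],"grip": 1},
    {"translation": [4.7,-42.8,10],"rotation": [0,0,8.9],"grip": 1},
    {"translation": [4.7,-42.8,10],"rotation": [0,0,8.9],"grip": 1},
  ],
)

```text
clock: 1.77
position: [0.4638, 0.1006, 0.1565]
tcp_rot: [3.132, -0.244, 0.0]
force: [1.2, -0.2, 0.6]
opening: 1.001
gripper_force: 0.0
```

>>> drive_tool(
  moves=[
    {"translation": [0,-4,0],"rotation": [0,0,0],"grip": 1},
  ],
)

```text
clock: 1.85
position: [0.4691, 0.1401, 0.1554]
tcp_rot: [3.131, -0.243, -0.003]
force: [1.9, -0.4, -0.4]
opening: 0.997
gripper_force: 0.0
```

```bash
python3 -c "
from h import *
snap('wrist','w1');plan((467,132,38,-8.5))"
```

```text
pos [470.2 148.6 156.3] yaw -8.48 tilt -0.99999 F [-3.   12.73  0.38] open 0.999 gf 0.0 t 1.9
(467, 132, 38, -8.5) T [-0.07  1.73 11.82] R [-0.2  0.   0. ]
```

View pics/w1.png

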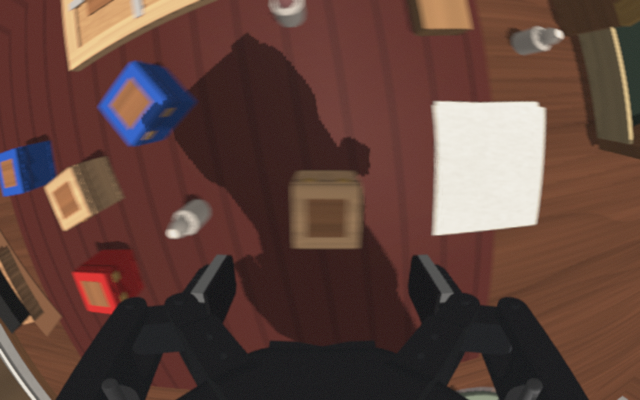

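The wrist view shows the box at (326,210), squared with the jaws and near their centre line, so I'll go down.

>>> drive_tool(
  moves=[
    {"translation": [-0.1,1.7,3],"rotation": [0,0,0],"grip": 1},
    {"translation": [-0.1,1.7,4],"rotation": [0,0,0],"grip": 1},
    {"translation": [-0.1,1.7,4],"rotation": [0,0,0],"grip": 1},
  ],
)

```text
clock: 2.15
position: [0.4652, 0.1207, 0.1149]
tcp_rot: [3.13, -0.244, -0.006]
force: [-0.4, -0.5, 0.5]
opening: 0.999
gripper_force: 0.0
```

```bash
python3 -c "
from h import *
plan((467,132,38,-8.5))"
```

```text
pos [465.2 120.7 114.9] yaw -8.93 tilt -0.99999 F [-0.42 -0.48  0.49] open 0.999 gf 0.0 t 2.15
(467, 132, 38, -8.5) T [ 0.03 -1.16  7.69] R [ 0.1  0.2 -0.4]
```

>>> drive_tool(
  moves=[
    {"translation": [0.1,-1.1,0],"rotation": [0,0,0],"grip": 1},
    {"translation": [0.1,-1.1,3],"rotation": [0,0,0],"grip": 1},
    {"translation": [0.1,-1.1,6],"rotation": [0,0,0],"grip": 1},
    {"translation": [0.1,-1.1,7.6],"rotation": [0,0,0],"grip": 1},
    {"translation": [0.1,-1.1,7.6],"rotation": [0,0,0],"grip": 1},
    {"translation": [0.1,-1.1,7.6],"rotation": [0,0,0],"grip": 0.3},
    {"translation": [0.1,-1.1,7.6],"rotation": [0,0,0],"grip": 0.3},
    {"translation": [0.1,-1.1,7.6],"rotation": [0,0,0],"grip": 0.3},
    {"translation": [0.1,-1.1,7.6],"rotation": [0,0,0],"grip": 0.3},
    {"translation": [0.1,-1.1,7.6],"rotation": [0,0,0],"grip": 0.3},
  ],
  squeeze=50,
)

```text
clock: 2.98
position: [0.47, 0.1333, 0.0426]
tcp_rot: [-3.131, 0.243, -0.004]
force: [-1.9, -0.2, 11.9]
opening: 0.58
gripper_force: 50.3
```

```bash
python3 -c "
from h import *
plan()"
```

```text
pos [470.  133.3  42.6] yaw -8.88 tilt -1.0 F [-1.85 -0.21 11.91] open 0.58 gf 50.3 t 2.9833
```

>>> drive_tool(
  moves=[
    {"translation": [0,0,-2],"rotation": [0,0,0],"grip": 0.3},
    {"translation": [0,0,-5],"rotation": [0,0,0],"grip": 0.3},
    {"translation": [0,0,-7],"rotation": [0,0,0],"grip": 0.3},
    {"translation": [0,0,-7],"rotation": [0,0,0],"grip": 0.3},
    {"translation": [0,0,-7],"rotation": [0,0,0],"grip": 0.3},
    {"translation": [0,0,-7],"rotation": [0,0,0],"grip": 0.3},
    {"translation": [0,0,-7],"rotation": [0,0,0],"grip": 0.3},
    {"translation": [0,0,-7],"rotation": [0,0,0],"grip": 0.3},
    {"translation": [0,0,-7],"rotation": [0,0,0],"grip": 0.3},
  ],
)

```text
clock: 3.73
position: [0.4687, 0.1328, 0.1103]
tcp_rot: [3.132, -0.242, -0.002]
force: [-0.1, 0.1, -2.8]
opening: 0.579
gripper_force: 55.7
```

>>> drive_tool(
  moves=[
    {"translation": [0,0,0],"rotation": [0,0,0],"grip": 0.3},
    {"translation": [0,0,0],"rotation": [0,0,0],"grip": 0.3},
  ],
)

```text
clock: 3.9
position: [0.4689, 0.1329, 0.1107]
tcp_rot: [3.132, -0.243, -0.001]
force: [-0.3, -0.2, -3.3]
opening: 0.58
gripper_force: 55.7
```

>>> drive_tool(
  moves=[
    {"translation": [0,0,0],"rotation": [0,0,0],"grip": 0.3},
    {"translation": [0,0,0],"rotation": [0,0,0],"grip": 0.3},
  ],
)

```text
clock: 4.07
position: [0.4691, 0.1329, 0.1109]
tcp_rot: [3.132, -0.243, -0.0]
force: [-1.0, 0.6, -3.2]
opening: 0.581
gripper_force: 55.7
```

```bash
python3 -c "
from h import *
plan((467,132,110,-8.5),(467,132,42.5,-8.9))"
```

```text
pos [469.1 132.9 110.9] yaw -8.86 tilt -1.0 F [-0.99  0.56 -3.2 ] open 0.581 gf 55.7 t 4.0667
(467, 132, 110, -8.5) T [-0.19  0.12  0.09] R [ 0.   0.  -0.4]
(467, 132, 42.5, -8.9) T [-0.19  0.12  6.84] R [0. 0. 0.]
```

>>> drive_tool(
  moves=[
    {"translation": [0,0,3],"rotation": [0,0,0],"grip": 0.3},
    {"translation": [0,0,5],"rotation": [0,0,0],"grip": 0.3},
    {"translation": [0,0,6.3],"rotation": [0,0,0],"grip": 0.3},
    {"translation": [0,0,6.7],"rotation": [0,0,0],"grip": 0.3},
    {"translation": [0,0,6.9],"rotation": [0,0,0],"grip": 0.3},
    {"translation": [0,0,6.9],"rotation": [0,0,0],"grip": 0.3},
  ],
)

```text
clock: 4.57
position: [0.4686, 0.1328, 0.0427]
tcp_rot: [3.132, -0.242, -0.001]
force: [0.1, -0.4, -3.9]
opening: 0.581
gripper_force: 57.2
```

>>> drive_tool(
  moves=[
    {"translation": [0,0,0.1],"rotation": [0,0,0],"grip": 0.3},
    {"translation": [0,0,0.2],"rotation": [0,0,0],"grip": 0.3},
    {"translation": [0,0,0.2],"rotation": [0,0,0],"grip": 0.3},
  ],
)

```text
clock: 4.82
position: [0.4689, 0.1329, 0.0425]
tcp_rot: [3.132, -0.243, 0.001]
force: [-19.4, -5.1, 61.9]
opening: 0.578
gripper_force: 63.9
```

>>> drive_tool(
  moves=[
    {"translation": [0,0,-0.15],"rotation": [0,0,0],"grip": 0.3},
    {"translation": [0,0,-0.15],"rotation": [0,0,0],"grip": 0.65},
    {"translation": [0,0,-0.15],"rotation": [0,0,0],"grip": 1},
    {"translation": [0,0,-0.15],"rotation": [0,0,0],"grip": 1},
    {"translation": [0,0,-0.15],"rotation": [0,0,0],"grip": 1},
    {"translation": [0,0,-3],"rotation": [0,0,0],"grip": 1},
    {"translation": [0,0,-7],"rotation": [0,0,0],"grip": 1},
    {"translation": [0,0,-9],"rotation": [0,0,0],"grip": 1},
    {"translation": [0,0,-9],"rotation": [0,0,0],"grip": 1},
  ],
)

```text
clock: 5.57
position: [0.4708, 0.1334, 0.1337]
tcp_rot: [-3.13, 0.243, -0.008]
force: [0.6, 0.3, 0.1]
opening: 0.998
gripper_force: 0.0
```

```bash
python3 -c "
from h import *
plan((519.5,374,130,14.3))
snap('scene','s1');W=cloud('s1');print(rect(top(W,437,170,16,.055,.068)),rect(top(W,342,163,16,.055,.068)))"
```

```text
pos [470.8 133.4 133.7] yaw -8.88 tilt -0.99998 F [0.57 0.26 0.13] open 0.998 gf 0.0 t 5.5667
(519.5, 374, 130, 14.3) T [  1.09 -24.52   0.44] R [ -0.1  -0.3 -23.2]
(array([519.8, 375.4]), array([52.3, 53.1]), 11.6, 318) (array([466.2, 133.2]), array([49.2, 52.7]), 81.5, 310)
```

>>> drive_tool(
  moves=[
    {"translation": [1.1,-24.5,0.4],"rotation": [0,0,-22],"grip": 1},
    {"translation": [1.1,-24.5,0.4],"rotation": [0,0,-22],"grip": 1},
    {"translation": [1.1,-24.5,0.4],"rotation": [0,0,-22],"grip": 1},
    {"translation": [1.1,-24.5,0.4],"rotation": [0,0,-22],"grip": 1},
    {"translation": [1.1,-24.5,0.4],"rotation": [0,0,-22],"grip": 1},
    {"translation": [1.1,-24.5,0.4],"rotation": [0,0,-22],"grip": 1},
    {"translation": [1.1,-24.5,0.4],"rotation": [0,0,-22],"grip": 1},
    {"translation": [1.1,-24.5,0.4],"rotation": [0,0,-22],"grip": 1},
    {"translation": [1.1,-24.5,0.4],"rotation": [0,0,-22],"grip": 1},
  ],
)

```text
clock: 6.37
position: [0.5172, 0.3725, 0.1246]
tcp_rot: [3.119, 0.359, -0.003]
force: [0.3, 0.1, 0.4]
opening: 1.001
gripper_force: 0.0
```

```bash
python3 -c "
from h import *
plan((519.5,374,42,13));snap('wrist','w2')"
```

```text
pos [517.2 372.5 124.6] yaw 13.15 tilt -1.0 F [0.27 0.14 0.39] open 1.001 gf 0.0 t 6.3667
(519.5, 374, 42, 13) T [ 0.27 -0.11  8.26] R [0.1 0.1 0.1]
```

View pics/w2.png

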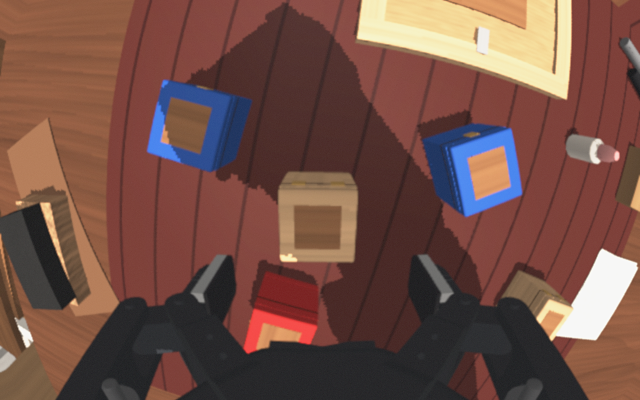

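Box 2 is at (318,215), squared and centred between the jaws, and the fingers clear the red box.

>>> drive_tool(
  moves=[
    {"translation": [0.2,-0.2,3],"rotation": [0,0,0],"grip": 1},
    {"translation": [0.2,-0.2,6],"rotation": [0,0,0],"grip": 1},
    {"translation": [0.2,-0.2,8.1],"rotation": [0,0,0],"grip": 1},
    {"translation": [0.2,-0.2,8.1],"rotation": [0,0,0],"grip": 1},
    {"translation": [0.2,-0.2,8.1],"rotation": [0,0,0],"grip": 0.3},
    {"translation": [0.2,-0.2,8.1],"rotation": [0,0,0],"grip": 0.3},
    {"translation": [0.2,-0.2,8.1],"rotation": [0,0,0],"grip": 0.3},
    {"translation": [0.2,-0.2,8.1],"rotation": [0,0,0],"grip": 0.3},
    {"translation": [0.2,-0.2,8.1],"rotation": [0,0,0],"grip": 0.3},
  ],
)

```text
clock: 7.17
position: [0.5201, 0.3759, 0.047]
tcp_rot: [-3.12, -0.358, -0.003]
force: [-0.7, -1.2, 7.8]
opening: 0.577
gripper_force: 51.8
```

>>> drive_tool(
  moves=[
    {"translation": [0,0,-2],"rotation": [0,0,0],"grip": 0.3},
    {"translation": [0,0,-5],"rotation": [0,0,0],"grip": 0.3},
    {"translation": [0,0,-8],"rotation": [0,0,0],"grip": 0.3},
    {"translation": [0,0,-10],"rotation": [0,0,0],"grip": 0.3},
    {"translation": [0,0,-10],"rotation": [0,0,0],"grip": 0.3},
    {"translation": [0,0,-10],"rotation": [0,0,0],"grip": 0.3},
    {"translation": [0,0,-10],"rotation": [0,0,0],"grip": 0.3},
    {"translation": [0,0,-10],"rotation": [0,0,0],"grip": 0.3},
    {"translation": [0,0,-10],"rotation": [0,0,0],"grip": 0.3},
  ],
)

```text
clock: 7.92
position: [0.5188, 0.3754, 0.144]
tcp_rot: [3.12, 0.36, -0.002]
force: [-0.5, -0.6, -1.3]
opening: 0.578
gripper_force: 52.6
```

>>> drive_tool(
  moves=[
    {"translation": [0,0,0],"rotation": [0,0,0],"grip": 0.3},
    {"translation": [0,0,0],"rotation": [0,0,0],"grip": 0.3},
  ],
)

```text
clock: 8.08
position: [0.519, 0.3756, 0.1444]
tcp_rot: [3.121, 0.36, -0.001]
force: [0.1, -0.5, -2.2]
opening: 0.578
gripper_force: 52.6
```

>>> drive_tool(
  moves=[
    {"translation": [0,0,0],"rotation": [0,0,0],"grip": 0.3},
    {"translation": [0,0,0],"rotation": [0,0,0],"grip": 0.3},
  ],
)

```text
clock: 8.25
position: [0.5191, 0.3757, 0.1448]
tcp_rot: [3.121, 0.36, -0.0]
force: [0.3, 0.4, -1.5]
opening: 0.579
gripper_force: 52.6
```

Box 1 weighs about 3.2 N and box 2 about 1.7 N, so box 2, now in hand, is the lighter one and goes in the drawer.

```bash
python3 - <<'E'
from h import *
c=np.array([.7192,-.2595]);a=np.radians(10);ex=np.array([np.cos(a),np.sin(a)]);ey=np.array([-ex[1],ex[0]])
for f in('s1','side0'):
    W=cloud(f).reshape(-1,3);W=W[~np.isnan(W[:,0])]
    X=(W[:,:2]-c)@ex;Y=(W[:,:2]-c)@ey;Z=W[:,2]
    m=(abs(Y)<.15)&(abs(X)<.3)
    t=m&(Z>.095)&(Z<.108);print(f,'chest',rect(W[t]), np.percentile(X[t],[1,99]),np.percentile(Y[t],[1,99]))
    p=m&(Z>.08)&(Z<.092)&(X<-.15);print('panel top X',np.percentile(X[p],[2,50,98]),np.percentile(Y[p],[2,98]))
    k=m&(X<-.2)&(Z>.05)&(Z<.08)&(abs(Y)<.03);print('knob',np.percentile(X[k],[1,5,50]),np.median(Y[k]))
    fl=m&(Z>.008)&(Z<.03)&(X>-.22)&(X<-.09)&(abs(Y)<.09);print('floor',np.percentile(X[fl],[1,99]),np.median(Z[fl]),fl.sum())
plan((519,375,220,10),(555,-288,220,10))
E
```

```text
s1 chest (array([ 718.9, -259.6]), array([183.3, 240.8]), 9.8, 8776) [-0.0876925   0.08973304] [-0.11727883  0.11762055]
panel top X [-0.22474649 -0.21471917 -0.20917498] [-0.10113361  0.10227061]
knob [-0.24423834 -0.24053641 -0.21129881] -1.0981942058262337e-05
floor [-0.21371392 -0.15298225] 0.01872398200637787 1612
side0 chest (array([ 719.9, -261.4]), array([181.8, 243.2]), 9.6, 9170) [-0.08952609  0.08748107] [-0.12208551  0.11353807]
panel top X [-0.22457504 -0.21792927 -0.21085895] [-0.10667241  0.09751899]
knob [-0.24807399 -0.24692475 -0.23581236] -0.006250268229651853
floor [-0.20278571 -0.09137575] 0.019423074228079096 3876
pos [519.1 375.7 144.8] yaw 13.15 tilt -1.0 F [ 0.27  0.38 -1.53] open 0.579 gf 52.6 t 8.25
(519, 375, 220, 10) T [-0.03  0.07 -7.52] R [0.  0.  3.1]
(555, -288, 220, 10) T [-11.6   65.45  -7.51] R [0.  0.  3.1]
```

>>> drive_tool(
  moves=[
    {"translation": [0,0,-4],"rotation": [0,0,0],"grip": 0.3},
    {"translation": [-0.4,2.5,-7.5],"rotation": [0,0,3],"grip": 0.3},
    {"translation": [-1.1,6.5,-7.5],"rotation": [0,0,3],"grip": 0.3},
    {"translation": [-1.8,10.5,-7.5],"rotation": [0,0,3],"grip": 0.3},
    {"translation": [-2.5,14.5,-7.5],"rotation": [0,0,3],"grip": 0.3},
    {"translation": [-3.2,18.5,-7.5],"rotation": [0,0,3],"grip": 0.3},
    {"translation": [-3.9,22.5,-7.5],"rotation": [0,0,3],"grip": 0.3},
    {"translation": [-4.6,26.5,-7.5],"rotation": [0,0,3],"grip": 0.3},
    {"translation": [-5.3,30.5,-7.5],"rotation": [0,0,3],"grip": 0.3},
    {"translation": [-5.8,33.5,-7.5],"rotation": [0,0,3],"grip": 0.3},
  ],
)

```text
clock: 9.08
position: [0.5386, 0.0327, 0.2202]
tcp_rot: [3.129, 0.274, 0.0]
force: [0.4, -1.3, -1.5]
opening: 0.581
gripper_force: 54.2
```

```bash
python3 -c "
from h import *
plan((555,-288,220,10))"
```

```text
pos [538.6  32.7 220.2] yaw 10.02 tilt -1.0 F [ 0.45 -1.28 -1.5 ] open 0.581 gf 54.2 t 9.0833
(555, -288, 220, 10) T [-3.97 31.87  0.04] R [ 0.1 -0.   0. ]
```

>>> drive_tool(
  moves=[
    {"translation": [-0.5,4,0],"rotation": [0,0,0],"grip": 0.3},
    {"translation": [-1,8,0],"rotation": [0,0,0],"grip": 0.3},
    {"translation": [-1.5,12,0],"rotation": [0,0,0],"grip": 0.3},
    {"translation": [-2,16,0],"rotation": [0,0,0],"grip": 0.3},
    {"translation": [-2.5,20,0],"rotation": [0,0,0],"grip": 0.3},
    {"translation": [-3,24,0],"rotation": [0,0,0],"grip": 0.3},
    {"translation": [-3.5,28,0],"rotation": [0,0,0],"grip": 0.3},
    {"translation": [-4,31,0],"rotation": [0,0,0],"grip": 0.3},
    {"translation": [-4,31.6,0],"rotation": [0,0,0],"grip": 0.3},
    {"translation": [-4,31.6,0],"rotation": [0,0,0],"grip": 0.3},
  ],
)

```text
clock: 9.92
position: [0.5545, -0.2846, 0.2196]
tcp_rot: [3.129, 0.272, -0.001]
force: [-0.1, 1.1, -2.6]
opening: 0.583
gripper_force: 54.1
```

>>> drive_tool(
  moves=[
    {"translation": [0,0,0],"rotation": [0,0,0],"grip": 0.3},
    {"translation": [0,0,0],"rotation": [0,0,0],"grip": 0.3},
  ],
)

```text
clock: 10.08
position: [0.5554, -0.2803, 0.2199]
tcp_rot: [-3.128, -0.28, -0.0]
force: [-0.2, 0.1, -2.1]
opening: 0.576
gripper_force: 54.1
```

```bash
python3 -c "
from h import *
plan((555,-288,65,10))
snap('side','s2');snap('wrist','w3')
a=cv2.imread('pics/s2.png')[150:400,220:480];b=cv2.imread('pics/w3.png')
cv2.imwrite('pics/c2.png',np.hstack([cv2.resize(a,(400,385)),cv2.resize(b,(400,385))]))"
```

```text
pos [ 555.4 -280.3  219.9] yaw 10.23 tilt -1.0 F [-0.19  0.08 -2.06] open 0.576 gf 54.1 t 10.0833
(555, -288, 65, 10) T [-0.18  0.76 15.49] R [-0.  -0.   0.2]
```

View pics/c2.png

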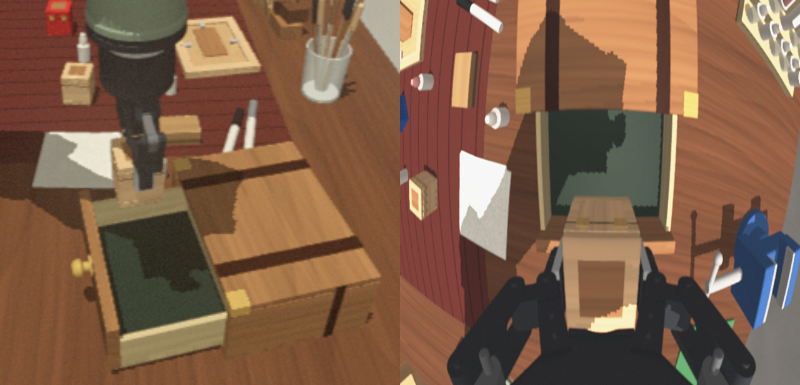

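The box hangs upright over the drawer, squared to it (wrist half at about (600,270)), with both side walls clear.

>>> drive_tool(
  moves=[
    {"translation": [-0.1,0.7,2],"rotation": [0,0,0],"grip": 0.3},
    {"translation": [-0.1,0.7,5],"rotation": [0,0,0],"grip": 0.3},
    {"translation": [-0.1,0.7,8],"rotation": [0,0,0],"grip": 0.3},
    {"translation": [-0.1,0.7,11],"rotation": [0,0,0],"grip": 0.3},
    {"translation": [-0.1,0.7,13],"rotation": [0,0,0],"grip": 0.3},
    {"translation": [-0.1,0.7,14.2],"rotation": [0,0,0],"grip": 0.3},
    {"translation": [-0.1,0.7,14.7],"rotation": [0,0,0],"grip": 0.3},
    {"translation": [-0.1,0.7,14.9],"rotation": [0,0,0],"grip": 0.3},
    {"translation": [-0.1,0.7,14.9],"rotation": [0,0,0],"grip": 0.3},
    {"translation": [-0.1,0.7,14.9],"rotation": [0,0,0],"grip": 0.3},
  ],
)

```text
clock: 11.02
position: [0.5561, -0.2891, 0.0723]
tcp_rot: [3.128, 0.278, 0.002]
force: [1.0, -0.1, -2.0]
opening: 0.578
gripper_force: 54.1
```

>>> drive_tool(
  moves=[
    {"translation": [0,0,0.2],"rotation": [0,0,0],"grip": 0.3},
    {"translation": [0,0,0.3],"rotation": [0,0,0],"grip": 0.3},
    {"translation": [0,0,0.3],"rotation": [0,0,0],"grip": 0.3},
  ],
)

```text
clock: 11.27
position: [0.5555, -0.2889, 0.0683]
tcp_rot: [3.129, 0.278, 0.001]
force: [0.4, -0.6, -1.5]
opening: 0.576
gripper_force: 54.1
```

>>> drive_tool(
  moves=[
    {"translation": [0,0,0.1],"rotation": [0,0,0],"grip": 0.3},
    {"translation": [0,0,0.2],"rotation": [0,0,0],"grip": 0.3},
    {"translation": [0,0,0.2],"rotation": [0,0,0],"grip": 0.3},
  ],
)

```text
clock: 11.52
position: [0.5553, -0.2888, 0.0658]
tcp_rot: [-3.129, -0.278, 0.0]
force: [0.7, 0.2, -1.4]
opening: 0.577
gripper_force: 54.1
```

>>> drive_tool(
  moves=[
    {"translation": [0,0,0.1],"rotation": [0,0,0],"grip": 0.3},
    {"translation": [0,0,0.1],"rotation": [0,0,0],"grip": 0.3},
  ],
)

```text
clock: 11.68
position: [0.5555, -0.2889, 0.065]
tcp_rot: [3.129, 0.278, 0.0]
force: [-0.1, -0.7, -1.1]
opening: 0.574
gripper_force: 54.4
```

>>> drive_tool(
  moves=[
    {"translation": [0,0,0.05],"rotation": [0,0,0],"grip": 0.65},
    {"translation": [0,0,0.05],"rotation": [0,0,0],"grip": 0.75},
    {"translation": [0,0,0.05],"rotation": [0,0,0],"grip": 1},
    {"translation": [0,0,0.05],"rotation": [0,0,0],"grip": 1},
    {"translation": [0,0,-2],"rotation": [0,0,0],"grip": 1},
    {"translation": [0,0,-5],"rotation": [0,0,0],"grip": 1},
    {"translation": [0,0,-9],"rotation": [0,0,0],"grip": 1},
    {"translation": [0,0,-13],"rotation": [0,0,0],"grip": 0.5},
    {"translation": [0,0,-13],"rotation": [0,0,0],"grip": 0},
    {"translation": [0,0,-13],"rotation": [0,0,0],"grip": 0},
  ],
)

```text
clock: 12.52
position: [0.5563, -0.2894, 0.1975]
tcp_rot: [3.127, 0.277, 0.006]
force: [-0.6, 0.5, -0.6]
opening: 0.605
gripper_force: 0.0
```

```bash
python3 - <<'E'
from h import *
snap('wrist','w4')
# chest-frame d -> world
f=lambda d,z:(719-.985*d,-259.5-.1736*d,z,10)
plan(f(285,195),f(285,62),f(262,62),f(125,62))
E
```

```text
pos [ 555.5 -289.   195.7] yaw 10.14 tilt -1.0 F [-0.09  0.41 -0.4 ] open 0.516 gf 0.0 t 12.5667
(438.275, -308.976, 195, 10) T [-11.89  -0.1    0.06] R [ 0.  -0.1  0.1]
(438.275, -308.976, 62, 10) T [-11.91  -0.11  13.36] R [ 0.  -0.1  0.1]
(460.93, -304.9832, 62, 10) T [-9.61 -0.1  13.36] R [ 0.  -0.1  0.1]
(595.875, -281.2, 62, 10) T [ 4.09 -0.07 13.37] R [ 0.  -0.1  0.1]
```

View pics/w4.png

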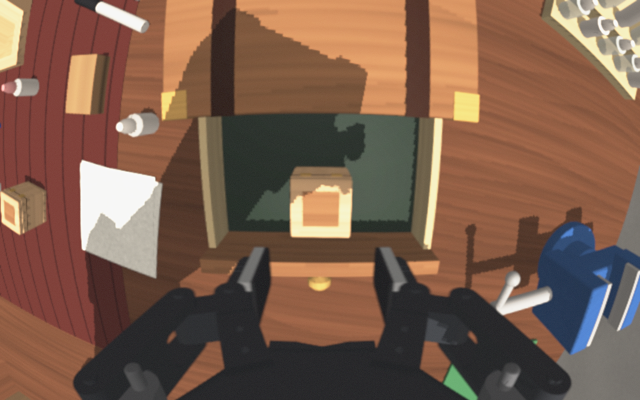

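The box stands upright in the drawer at (320,205), and the knob is at (318,284). Next I close the jaws, go down in front of the knob and push.

>>> drive_tool(
  moves=[
    {"translation": [-4,-0.1,0],"rotation": [0,0,0],"grip": 0},
    {"translation": [-8,-0.1,0],"rotation": [0,0,0],"grip": 0},
    {"translation": [-12,-0.1,0],"rotation": [0,0,0],"grip": 0},
    {"translation": [-12,-0.1,0],"rotation": [0,0,0],"grip": 0},
    {"translation": [-12,-0.1,4],"rotation": [0,0,0],"grip": 0},
    {"translation": [-12,-0.1,8],"rotation": [0,0,0],"grip": 0},
    {"translation": [-12,-0.1,12],"rotation": [0,0,0],"grip": 0},
    {"translation": [-12,-0.1,13],"rotation": [0,0,0],"grip": 0},
    {"translation": [-12,-0.1,13],"rotation": [0,0,0],"grip": 0},
  ],
)

```text
clock: 13.32
position: [0.4354, -0.3078, 0.0621]
tcp_rot: [-3.125, -0.278, 0.008]
force: [-0.4, 0.1, 1.2]
opening: 0.0
gripper_force: 0.0
```

```bash
python3 - <<'E'
from h import *
f=lambda d,z:(719-.985*d,-259.5-.1736*d,z,10)
plan(f(262,66),f(150,66),f(125,66))
E
```

```text
pos [ 435.4 -307.8   62.1] yaw 10.16 tilt -0.99998 F [-0.42  0.14  1.16] open 0.0 gf 0.0 t 13.3167
(460.93, -304.9832, 66, 10) T [ 2.56  0.17 -0.4 ] R [-0.2  0.3  0.2]
(571.25, -285.54, 66, 10) T [13.76  0.21 -0.45] R [-0.2  0.3  0.2]
(595.875, -281.2, 66, 10) T [16.26  0.21 -0.47] R [-0.2  0.3  0.2]
```

>>> drive_tool(
  moves=[
    {"translation": [1,0.2,-0.4],"rotation": [0,0,0],"grip": 0},
    {"translation": [2,0.2,-0.4],"rotation": [0,0,0],"grip": 0},
    {"translation": [2.6,0.2,-0.4],"rotation": [0,0,0],"grip": 0},
    {"translation": [3.2,0.2,-0.4],"rotation": [0,0,0],"grip": 0},
    {"translation": [4,0.2,-0.4],"rotation": [0,0,0],"grip": 0},
    {"translation": [4.9,0.2,-0.4],"rotation": [0,0,0],"grip": 0},
    {"translation": [5.8,0.2,-0.4],"rotation": [0,0,0],"grip": 0},
    {"translation": [6.7,0.2,-0.4],"rotation": [0,0,0],"grip": 0},
    {"translation": [7.6,0.2,-0.4],"rotation": [0,0,0],"grip": 0},
    {"translation": [8.5,0.2,-0.4],"rotation": [0,0,0],"grip": 0},
  ],
)

```text
clock: 14.15
position: [0.522, -0.2958, 0.0689]
tcp_rot: [-3.129, -0.278, 0.0]
force: [-1.4, -0.6, 1.8]
opening: -0.001
gripper_force: 0.9
```

>>> drive_tool(
  moves=[
    {"translation": [0.9,0,0],"rotation": [0,0,0],"grip": 0},
    {"translation": [1.8,0,0],"rotation": [0,0,0],"grip": 0},
    {"translation": [2.7,0,0],"rotation": [0,0,0],"grip": 0},
    {"translation": [3.6,0,0],"rotation": [0,0,0],"grip": 0},
    {"translation": [4.4,0,0],"rotation": [0,0,0],"grip": 0},
    {"translation": [5.2,0,0],"rotation": [0,0,0],"grip": 0},
    {"translation": [5.9,0,0],"rotation": [0,0,0],"grip": 0},
    {"translation": [6.3,0,0],"rotation": [0,0,0],"grip": 0},
    {"translation": [6.5,0,0],"rotation": [0,0,0],"grip": 0},
    {"translation": [6.5,0,0],"rotation": [0,0,0],"grip": 0},
  ],
)

```text
clock: 14.98
position: [0.5855, -0.2842, 0.0689]
tcp_rot: [-3.129, -0.278, -0.0]
force: [-1.0, 0.4, -0.2]
opening: 0.002
gripper_force: 0.0
```

```bash
python3 - <<'E'
from h import *
f=lambda d,z:(719-.985*d,-259.5-.1736*d,z,10)
plan(f(125,66))
E
```

```text
pos [ 585.5 -284.2   68.9] yaw 10.17 tilt -1.0 F [-1.05  0.45 -0.23] open 0.002 gf 0.0 t 14.9833
(595.875, -281.2, 66, 10) T [ 1.07 -0.11  0.29] R [-0.  -0.   0.2]
```

Creeping to the stop.

>>> drive_tool(
  moves=[
    {"translation": [0.3,0,0],"rotation": [0,0,0],"grip": 0},
    {"translation": [0.6,0,0],"rotation": [0,0,0],"grip": 0},
    {"translation": [0.8,0,0],"rotation": [0,0,0],"grip": 0},
    {"translation": [0.8,0,0],"rotation": [0,0,0],"grip": 0},
  ],
)

```text
clock: 15.32
position: [0.5934, -0.283, 0.069]
tcp_rot: [-3.129, -0.278, -0.001]
force: [0.5, -0.4, -0.0]
opening: 0.001
gripper_force: 0.0
```

>>> drive_tool(
  moves=[
    {"translation": [0.2,0,0],"rotation": [0,0,0],"grip": 0},
    {"translation": [0.2,0,0],"rotation": [0,0,0],"grip": 0},
  ],
)

```text
clock: 15.48
position: [0.5952, -0.2828, 0.069]
tcp_rot: [-3.129, -0.278, -0.0]
force: [-0.2, -0.2, -0.4]
opening: 0.001
gripper_force: 0.0
```

>>> drive_tool(
  moves=[
    {"translation": [0.1,0,0],"rotation": [0,0,0],"grip": 0},
    {"translation": [0.1,0,0],"rotation": [0,0,0],"grip": 0},
  ],
)

```text
clock: 15.65
position: [0.5953, -0.2828, 0.069]
tcp_rot: [-3.129, -0.277, 0.002]
force: [-5.6, 0.2, 3.0]
opening: -0.001
gripper_force: 2.6
```

>>> drive_tool(
  moves=[
    {"translation": [0.1,0,0],"rotation": [0,0,0],"grip": 0},
    {"translation": [0.1,0,0],"rotation": [0,0,0],"grip": 0},
  ],
)

```text
clock: 15.82
position: [0.5953, -0.2828, 0.0689]
tcp_rot: [-3.129, -0.277, 0.005]
force: [-11.8, 0.7, 7.6]
opening: -0.003
gripper_force: 5.5
```

>>> drive_tool(
  moves=[
    {"translation": [-2,0,0],"rotation": [0,0,0],"grip": 0},
    {"translation": [-4,0,0],"rotation": [0,0,0],"grip": 0},
    {"translation": [-5,0,-4],"rotation": [0,0,0],"grip": 0.5},
    {"translation": [-5,0,-8],"rotation": [0,0,0],"grip": 1},
    {"translation": [-5,0,-12],"rotation": [0,0,0],"grip": 1},
    {"translation": [-5,0,-14],"rotation": [0,0,0],"grip": 1},
  ],
)

```text
clock: 16.32
position: [0.5488, -0.292, 0.214]
tcp_rot: [3.127, 0.277, 0.007]
force: [1.1, -0.2, 0.6]
opening: 0.566
gripper_force: 0.0
```

```bash
python3 - <<'E'
from h import *
c=np.array([.7192,-.2600]);a=np.radians(9.8);ex=np.array([np.cos(a),np.sin(a)]);ey=np.array([-ex[1],ex[0]])
for n,f in(('scene','s4'),('side','s5')):
    snap(n,f);W=cloud(f).reshape(-1,3);W=W[~np.isnan(W[:,0])]
    X=(W[:,:2]-c)@ex;Y=(W[:,:2]-c)@ey;Z=W[:,2];m=(abs(Y)<.15)
    p=m&(Z>.03)&(Z<.084)&(X<-.06)&(X>-.14)&(abs(Y)>.03)&(abs(Y)<.08);k=m&(abs(Y)<.012)&(Z>.055)&(Z<.075)&(X>-.15)&(X<-.05)
    print(f,'panel',np.percentile(X[p],[2,10,50]) if p.sum() else 0,'knob',np.percentile(X[k],[2,10]) if k.sum() else 0)
W=cloud('s4');print(rect(top(W,342,163,16,.055,.068)))
im=cv2.imread('pics/s4.png');m=(im.min(2)>150);q=W[155:212,245:310][m[155:212,245:310]];q=q[abs(q[:,2])<.008];print('sheet',rect(q),np.median(q,0))
W=cloud('side0');q=W[236:272,240:302][cv2.imread('pics/side0.png')[236:272,240:302].min(2)>190];q=q[abs(q[:,2])<.008];print('sheet',rect(q),np.median(q,0))
plan((467.5,132,200,-8.7))
E
```

```text
s4 panel 0 knob [-0.11188042 -0.11149565]
s5 panel [-0.09086342 -0.0906221  -0.09019007] knob [-0.11372743 -0.11302718]
(array([465.8, 133.2]), array([49.2, 54. ]), 81.4, 307)
sheet (array([477.5, -37.4]), array([132.2, 148.9]), 86.1, 1895) [ 0.4747669  -0.03778336  0.00247934]
sheet (array([474.6, -38.1]), array([134.1, 132.2]), 85.2, 1777) [ 0.47318658 -0.04563378  0.00324016]
pos [ 549.3 -292.1  213.4] yaw 10.12 tilt -0.99998 F [ 0.62  0.33 -0.36] open 0.74 gf 0.0 t 16.4167
(467.5, 132, 200, -8.7) T [ -0.61 -43.19   1.17] R [ 0.2 -0.4 18.8]
```

View pics/s5.png

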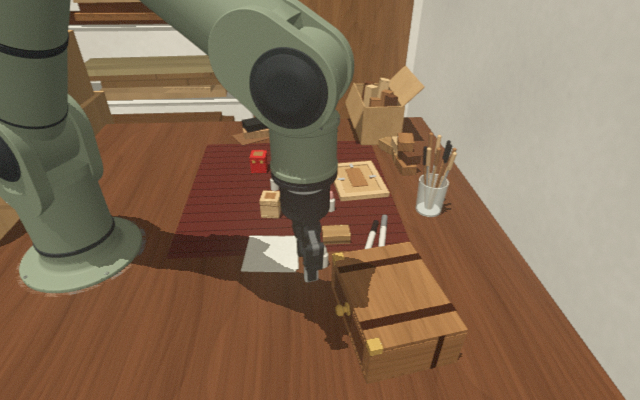

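The drawer is shut: the panel is flush at the front and the knob is at (342,310). Now for the heavier box, still at (270,205).

>>> drive_tool(
  moves=[
    {"translation": [-0.6,-43.2,1],"rotation": [0,0,18.8],"grip": 1},
    {"translation": [-0.6,-43.2,1],"rotation": [0,0,18.8],"grip": 1},
    {"translation": [-0.6,-43.2,1],"rotation": [0,0,18.8],"grip": 1},
    {"translation": [-0.6,-43.2,1],"rotation": [0,0,18.8],"grip": 1},
    {"translation": [-0.6,-43.2,1],"rotation": [0,0,18.8],"grip": 1},
    {"translation": [-0.6,-43.2,1],"rotation": [0,0,18.8],"grip": 1},
    {"translation": [-0.6,-43.2,1],"rotation": [0,0,18.8],"grip": 1},
    {"translation": [-0.6,-43.2,1],"rotation": [0,0,18.8],"grip": 1},
    {"translation": [-0.6,-43.2,1],"rotation": [0,0,18.8],"grip": 1},
    {"translation": [-0.6,-43.2,1],"rotation": [0,0,18.8],"grip": 1},
  ],
)

```text
clock: 17.25
position: [0.4678, 0.1196, 0.1991]
tcp_rot: [-3.133, 0.237, -0.0]
force: [1.8, 0.3, 0.2]
opening: 1.002
gripper_force: 0.0
```

>>> drive_tool(
  moves=[
    {"translation": [0,-2,0],"rotation": [0,0,0],"grip": 1},
    {"translation": [0,-2,0],"rotation": [0,0,0],"grip": 1},
    {"translation": [0,-2,0],"rotation": [0,0,0],"grip": 1},
  ],
)

```text
clock: 17.5
position: [0.4714, 0.1385, 0.199]
tcp_rot: [3.133, -0.233, -0.001]
force: [0.1, -0.8, -1.2]
opening: 1.001
gripper_force: 0.0
```

```bash
python3 -c "
from h import *
plan((467.5,132.5,130,-8.7),(467.5,132.5,43,-8.7))"
```

```text
pos [471.4 138.5 199. ] yaw -8.52 tilt -1.0 F [ 0.1  -0.75 -1.18] open 1.001 gf 0.0 t 17.5
(467.5, 132.5, 130, -8.7) T [-0.29  0.65  6.9 ] R [0.  0.  0.2]
(467.5, 132.5, 43, -8.7) T [-0.29  0.65 15.6 ] R [0.  0.  0.2]
```

>>> drive_tool(
  moves=[
    {"translation": [-0.3,0.6,3],"rotation": [0,0,0],"grip": 1},
    {"translation": [-0.3,0.6,7],"rotation": [0,0,0],"grip": 1},
    {"translation": [-0.3,0.6,11],"rotation": [0,0,0],"grip": 1},
    {"translation": [-0.3,0.6,14],"rotation": [0,0,0],"grip": 1},
    {"translation": [-0.3,0.6,15.6],"rotation": [0,0,0],"grip": 1},
    {"translation": [-0.3,0.6,15.6],"rotation": [0,0,0],"grip": 1},
    {"translation": [-0.3,0.6,15.6],"rotation": [0,0,0],"grip": 0.3},
    {"translation": [-0.3,0.6,15.6],"rotation": [0,0,0],"grip": 0.3},
    {"translation": [-0.3,0.6,15.6],"rotation": [0,0,0],"grip": 0.3},
    {"translation": [-0.3,0.6,15.6],"rotation": [0,0,0],"grip": 0.3},
  ],
)

```text
clock: 18.33
position: [0.4687, 0.132, 0.0449]
tcp_rot: [-3.132, 0.238, -0.004]
force: [-1.3, -0.4, 6.8]
opening: 0.58
gripper_force: 51.1
```

>>> drive_tool(
  moves=[
    {"translation": [0,0,0],"rotation": [0,0,0],"grip": 0.3},
    {"translation": [0,0,-2],"rotation": [0,0,0],"grip": 0.3},
    {"translation": [0,0,-5],"rotation": [0,0,0],"grip": 0.3},
    {"translation": [0,0,-8],"rotation": [0,0,0],"grip": 0.3},
    {"translation": [0,0,-11],"rotation": [0,0,0],"grip": 0.3},
    {"translation": [0,0,-14],"rotation": [0,0,0],"grip": 0.3},
    {"translation": [0,0,-15],"rotation": [0,0,0],"grip": 0.3},
    {"translation": [0,0,-15],"rotation": [0,0,0],"grip": 0.3},
  ],
)

```text
clock: 19.0
position: [0.4689, 0.1322, 0.1963]
tcp_rot: [-3.13, 0.238, -0.008]
force: [1.4, 0.8, -3.4]
opening: 0.575
gripper_force: 54.8
```

```bash
python3 -c "
from h import *
plan((475,-39,195,-8.7))"
```

```text
pos [468.9 132.2 196.3] yaw -8.68 tilt -0.99999 F [ 1.4   0.82 -3.4 ] open 0.575 gf 54.8 t 19.0
(475, -39, 195, -8.7) T [ 3.18 16.83  0.1 ] R [-0.1 -0.3  0. ]
```

>>> drive_tool(
  moves=[
    {"translation": [0.5,2,0],"rotation": [0,0,0],"grip": 0.3},
    {"translation": [1,5,0],"rotation": [0,0,0],"grip": 0.3},
    {"translation": [1.6,8,0],"rotation": [0,0,0],"grip": 0.3},
    {"translation": [2.2,11,0],"rotation": [0,0,0],"grip": 0.3},
    {"translation": [2.8,14,0],"rotation": [0,0,0],"grip": 0.3},
    {"translation": [3.2,16,0],"rotation": [0,0,0],"grip": 0.3},
    {"translation": [3.2,16.8,0],"rotation": [0,0,0],"grip": 0.3},
    {"translation": [3.2,16.8,0],"rotation": [0,0,0],"grip": 0.3},
    {"translation": [3.2,16.8,0],"rotation": [0,0,0],"grip": 0.3},
  ],
)

```text
clock: 19.75
position: [0.4736, -0.0386, 0.1925]
tcp_rot: [-3.132, 0.238, 0.002]
force: [-0.6, 0.6, -3.1]
opening: 0.578
gripper_force: 55.3
```

>>> drive_tool(
  moves=[
    {"translation": [0,0,0],"rotation": [0,0,0],"grip": 0.3},
    {"translation": [0,0,0],"rotation": [0,0,0],"grip": 0.3},
    {"translation": [0,0,0],"rotation": [0,0,0],"grip": 0.3},
    {"translation": [0,0,0],"rotation": [0,0,0],"grip": 0.3},
    {"translation": [0,0,0],"rotation": [0,0,0],"grip": 0.3},
    {"translation": [0,0,0],"rotation": [0,0,0],"grip": 0.3},
    {"translation": [0,0,0],"rotation": [0,0,0],"grip": 0.3},
    {"translation": [0,0,0],"rotation": [0,0,0],"grip": 0.3},
  ],
)

```text
clock: 20.42
position: [0.4741, -0.0389, 0.1934]
tcp_rot: [3.133, -0.237, 0.0]
force: [-0.2, -0.4, -3.6]
opening: 0.578
gripper_force: 55.3
```

```bash
python3 -c "
from h import *
snap('side','s6');plan((475,-39,195,-8.7))"
```

```text
pos [474.1 -38.9 193.4] yaw -8.66 tilt -1.0 F [ 0.01 -0.24 -4.3 ] open 0.578 gf 55.3 t 20.4667
(475, -39, 195, -8.7) T [ 0.09  0.   -0.16] R [-0. -0.  0.]
```

View pics/s6.png

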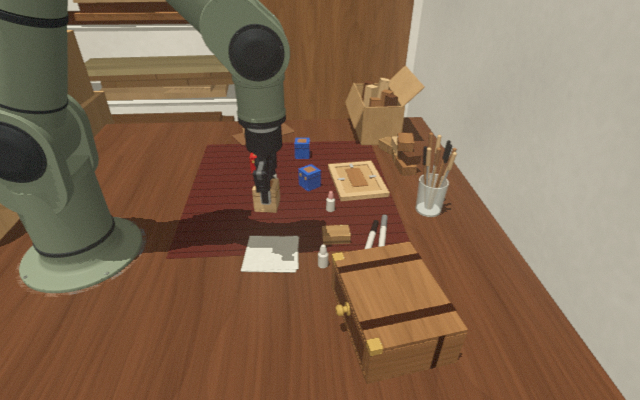

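The heavier box is held upright at (267,193) above the sheet (271,253), the drawer is shut, and the bystanders are where they were. I'm handing it in.

```bash
python3 -c "
from h import *
print(sign_off())"
```

```text
the job is handed in; nothing more can be done
None
```

I handed the job in at about 20.5 s: the lighter box (about 1.7 N) is upright in the shut drawer, and the heavier one (about 3.2 N) is held upright and still about 15 cm above the middle of the sheet; the hand-in returned no verdict.

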